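# Clear a jammed grinding-ball dispenser

### The job

Two steel balls are jammed in the outlet of the leaning clear dispenser tube. Tip the tube fully upright over the catch tray of its stand, then push its rod down to force both balls out into that tray. Leave the tube upright and do not disturb the loose things lying around the stand.

Things in the scene. Friction and masses are not known exactly. Their poses are not given: they have to be found in the camera images.
- stand: Fixed aluminium stand, base plate 130 x 150 x 8 mm. Origin: centre of its underside, on the bench; z up. Two slim posts (6 x 22 mm, 139 mm high) at x = +-34 mm carry the tube's pivot, an axis along the stand's x, 125 mm above the origin. The tube's top leans to the stand's +y; on that side nothing within 250 mm of the origin is higher than 25 mm.
- tray (a point): Centre of the inner floor of the stand's fixed open steel catch tray, between the posts and under the pivot, 16 mm above the bench. Inside 52 mm (stand's x) by 62 mm (stand's y); its rim is 40 mm above the bench, its floor slopes gently down (0.18 rad) to the stand's -y so that balls roll to that wall.
- tube_pivot (a point): Point on the pivot axis in the middle of the clear tube (outer diameter 29 mm, bore 22.4 mm). It does not move. Its z axis is the tube's long axis, pointing to the rod's knob. The tube reaches from 70 mm above this point (white collar, 36 mm diameter) to 53 mm below it (outlet with two grey sprung jaws).
- tube (a joint): Tilt of the tube about its pivot, rad: 0 = leaning as found (0.85 rad from vertical, top to the stand's +y), 0.85 = upright against its stop. Stiff pivot: it stays where it is left; 0.25 N m turns it, about 2 N pushed sideways at the knob.
- knob_top (a point): Centre of the flat top face of the rod's white thumb knob, a disc 40 mm in diameter and 8 mm thick on a white 16 mm rod that slides along the tube's axis. z axis: out of the top face, along the tube. It lies 148 mm from tube_pivot minus the value of joint rod.
- rod (a joint): How far the rod is pushed into the tube, m: 0 = fully out, 0.060 = fully in (end stop; knob's underside 10 mm above the collar); starts at 0 to 0.012. It stays where it is left. Sliding takes about 2 N, forcing a ball out 10 to 13 N. The second ball comes out only in the last 10 mm or so: push it fully in.
- ball_a: Polished steel grinding ball, 20 mm diameter, 33 g, the lower of two jammed in the tube's outlet. Origin at its centre.
- ball_b: The same kind of ball, jammed right above ball_a. Origin at its centre.
- beaker: Loose empty small glass beaker, 50 mm diameter, 55 mm high; bystander near the stand. Origin: centre of its underside.
- test_tube: Loose capped glass tube lying on the bench, 120 mm long along its x, 22 mm high; bystander on the +y side of the stand. Origin: middle of its underside.
- microtube: Loose small white capped tube standing on the bench, 24 mm diameter, 35 mm high; bystander. Origin: centre of its underside.
- marker: Loose black pen lying on the bench, 125 mm long along its x, 13 mm high; bystander. Origin: middle of its underside.
There are look-alikes about, which are no part of the job. What is shaped like the stand but blue or brown is not meant.

How it is judged:
By the outcome, as a careful person would: the job done as asked, in the order asked, and still so for the second after the job is handed in, with the robot touching nothing.
It also fails if it takes over 45 s, if anything falls off the work surface, if the arm or the gripper's body presses on something with over 40 N, if the wrist force passes 120 N, or if a joint passes its speed limit or range.

### The arm

A 6-joint arm with a two-finger parallel gripper is mounted at the origin on the work surface. World frame = base frame: x ahead of the robot, y to its left, z up, the work surface at z = 0. Lengths are in m, angles in rad, forces in N, time in s.
With the tool pointing down it reaches from about 0.3 to 0.775 m from the base axis. Payload 14.6 kg.
Tool frame: the origin (TCP) lies at the centre of the arm's flange, where the gripper is bolted on; the fingertips stand 199 mm ahead of it and the grasp point (between the pads) lies ctrl.tcp_to_grasp ahead of it (ctrl.tcp_to_grasp is the distance from the TCP to the grasp point, in m); z points along the fingers, y is the line along which they close (so a half turn about z gives the same grasp; the last joint's range is limited). The gripper opens to 94 mm and grips with 3 to 60 N. Pads are 16 mm wide; open, the fingers measure 119 mm over their backs; the gripper's body (75 mm by 177 mm) begins 78 mm behind the grasp point.
Start: joints at [1.214, 0.3, 1.521, -0, 1.321, -0.067], TCP at [0.157, 0.527, 0.405] pointing down, gripper open.
Joint ranges: [-3.03, 3.03], [-0.79, 2.21], [0.23, 2.52], [-1.04, 4.18], [0, 3.07], [-2.55, 2.55]. Speed limits (rad/s): [2.22, 2.22, 2.57, 3.14, 3.14, 3.14].

### API

Orientations are given as [roll, pitch, yaw] about the fixed x, y, z axes, in that order (R = Rz(yaw) Ry(pitch) Rx(roll)).
In Python, from station import ctrl gives the robot as it stands. The module is installed in compiled form; this text tells all that it offers.
- The arm moves only by the shell command python3 -m jog 'ROWS' [OPENING] [FORCE]. ROWS is JSON, a list of rows, each a list of 6 numbers: the shift along the tool's x, y, z in cm, then the turn, a rotation vector about the tool's x, y, z in rad. In form: [[tx, ty, tz, ax, ay, az], ...]. A call has 1 to 8 rows; each row is the pose to reach, as a shift and turn from the pose commanded when the call began, along the tool's axes at that moment; what a row does not reach only later rows make up. A row lasts 1/10 s, in which the tool goes at most 50 mm and 8.59 degrees, less where a joint would pass 70% of its speed; a pose out of reach is approached as far as the arm can. A call with a gripper value outside its range is refused whole. OPENING is the opening in per cent of the stroke, from 0 (shut) to 100 (fully open), set as the call begins (- or left out, the last holds). The fingers move at their own pace and stop on an object; FORCE is the grip in N (left out, the last holds). Time passes only in rows, so rows that repeat a pose let the fingers close. It gives the time, the measured TCP pose, the force, the opening and the grip force at its end, in the units of the state.
- ctrl.get_obs(): the state, without advancing time (a new reading comes with each control period).
- ctrl.camera(name): name is "scene" or "top" or "wrist"; returns a dict with "img" (420x560x3 uint8, blue, green, red), "intrinsics" (3x3 intrinsics, pixels), "k1" (the pictures are not rectified: a ray, as slopes to the right and down, at radius r is drawn at 1 + k1 r^2 times it, then the intrinsics apply), "R" (3x3) and "t" (3): a world point X has camera coordinates R X + t. Camera axes: x right, y down, z forward; pixel columns grow to the right and rows downward; lengths in m; the calibration is good to about 2 mm. A picture is of the moment at which its call begins. There is no depth.
- ctrl.hand_in(): hands the job in; it is judged then, once.
The state is a dict: "time_s": time; "qpos": joint angles; "joint_vel": joint speeds; "tau": joint torques, N m; "ee_pos": TCP position; "eef_rot": TCP orientation; "force": force on the tool from outside, world axes, zero at the start; "moment": the same for the moment, N m; "grip_width": finger opening in m; "grip_force": force on a finger pad.
Only numpy, scipy, OpenCV 4.12 (cv2) and the standard library are available. Lean on these libraries where they do the work, as an engineer would, in place of code of your own. Each camera call takes 0.05 s, during which the arm holds its last target. There are 200 camera calls.

## Working session

There is one attempt and no reset: what is moved stays moved. The work goes in short steps, Python scripts to look and compute and a shell command to move; the robot and the scene stay as the last step left them, time stands still between calls to the robot, and variables do not carry over. Pictures are saved under pics/ and viewed, at most 10 in all, crops included, and the job is handed in when it is done.

```bash
mkdir -p pics; python3 - <<'E'
from station import ctrl
import cv2,pickle
d={}
for n in("scene","top"):
    c=ctrl.camera(n);cv2.imwrite(f"pics/{n}0.png",c["img"]);d[n]=c
    print(n,c["intrinsics"].round(1).tolist(),c["k1"],c["R"].round(3).tolist(),c["t"].round(3).tolist())
pickle.dump(d,open("cams.pkl","wb"))
o=ctrl.get_obs();print(o["time_s"],o["ee_pos"],o["eef_rot"],o["grip_width"],ctrl.tcp_to_grasp,o["force"])
E
```

```text
scene [[422.5, 0.0, 281.3], [0.0, 422.5, 209.4], [0.0, 0.0, 1.0]] 0.0014783858793968269 [[-0.822, 0.57, 0.001], [0.476, 0.687, -0.549], [-0.314, -0.451, -0.836]] [0.418, -0.201, 1.173]
top [[524.4, 0.0, 279.4], [0.0, 524.4, 208.7], [0.0, 0.0, 1.0]] -0.19864086229135436 [[0.025, -1.0, -0.015], [-0.994, -0.024, -0.103], [0.103, 0.017, -0.995]] [0.045, 0.539, 1.232]
0.1 [0.15714835 0.52702607 0.40416628] [-3.14059429e+00 -7.21709669e-05  2.85183561e+00] 0.09396468781694145 0.1804 [-0.38091285  0.35258086  0.10177064]
```

View pics/scene0.png

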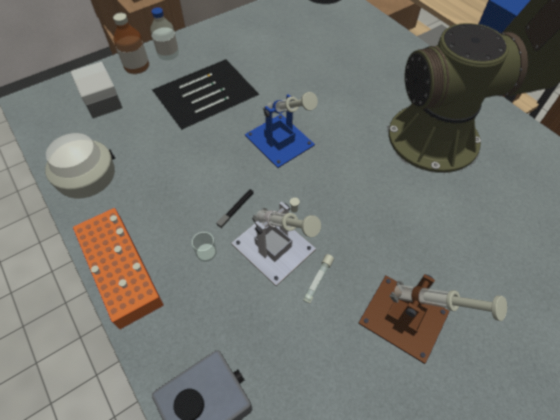

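View pics/top0.png

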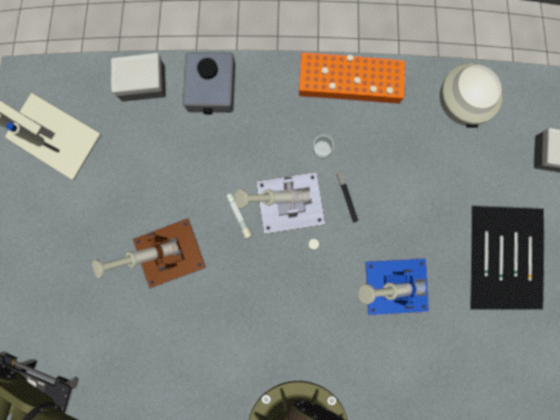

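Candidates: silver stand at top (291,203) / scene (273,245); blue at top (397,287) / scene (280,138); brown at top (170,253) / scene (407,315). The aluminium one is the silver stand, with its knob at top (241,199) / scene (313,225). Next I'll check it in a crop and measure it.

```bash
cat > h.py <<'E'
import numpy as np,cv2
def ray(c,uv):
    K=c["intrinsics"];p=(np.array(uv,float)-[K[0,2],K[1,2]])/[K[0,0],K[1,1]]
    q=p.copy()
    for _ in range(20): q=p/(1+c["k1"]*(q@q))
    R=c["R"];return -R.T@c["t"],R.T@np.array([q[0],q[1],1])
def plane(c,uv,z):
    o,d=ray(c,uv);return o+d*(z-o[2])/d[2]
def tri(c1,u1,c2,u2):
    o1,d1=ray(c1,u1);o2,d2=ray(c2,u2)
    s=np.linalg.lstsq(np.c_[d1,-d2],o2-o1,rcond=None)[0]
    a,b=o1+d1*s[0],o2+d2*s[1];return (a+b)/2,np.linalg.norm(a-b)
def proj(c,X):
    x=c["R"]@X+c["t"];q=x[:2]/x[2];q=q*(1+c["k1"]*(q@q));K=c["intrinsics"]
    return q*[K[0,0],K[1,1]]+[K[0,2],K[1,2]]
E
python3 - <<'E'
import pickle;from h import *
d=pickle.load(open("cams.pkl","rb"))
t=d["top"];s=d["scene"]
im=t["img"];hsv=cv2.cvtColor(im,cv2.COLOR_BGR2HSV)
roi=np.zeros(im.shape[:2],np.uint8);roi[165:240,225:335]=255
print(im[222,300],im[199,241],im[160,300],im[187,300])
m=cv2.inRange(im,(165,150,150),(255,255,255))&roi
m=cv2.inRange(im,(180,165,165),(255,255,255))&roi&cv2.inRange(im[:,:,0].astype(np.int16)-im[:,:,2],4,100)
m=cv2.morphologyEx(m,cv2.MORPH_OPEN,np.ones((3,3)))
cs,_=cv2.findContours(m,0,1);c=np.vstack([x for x in cs if cv2.contourArea(x)>60])
r=cv2.boxPoints(cv2.minAreaRect(c));print(r.tolist())
P=np.array([plane(t,u,.008) for u in r]);print(P.round(4).tolist(),np.linalg.norm(P-np.roll(P,1,0),axis=1),P.mean(0))
k,e=tri(t,(241,199),s,(313,225));print("knob",k,e)
a=cv2.resize(im[150:260,215:365],None,fx=4,fy=4,interpolation=2)
b=cv2.resize(s["img"][180:300,200:350],None,fx=4,fy=4,interpolation=2)[:440]
cv2.imwrite("pics/c1.png",cv2.resize(np.hstack([a,b]),(800,293)) if 0 else np.vstack([a[:,:],])[:600])
cv2.imwrite("pics/c2.png",b)
E
```

```text
[206 192 187] [150 171 171] [145 148 137] [194 179 176]
[[255.97715759277344, 181.2535858154297], [316.1944885253906, 171.84461975097656], [324.2449951171875, 223.3679656982422], [264.0276794433594, 232.7769317626953]]
[[0.6066, 0.1184, 0.008], [0.6335, -0.0292, 0.008], [0.5068, -0.051, 0.008], [0.4804, 0.095, 0.008]] [0.12836408 0.14998956 0.12851736 0.14838045] [0.5568114  0.03327531 0.008     ]
knob [0.53564258 0.13555543 0.21727978] 0.002808528190686835
```

View pics/c1.png

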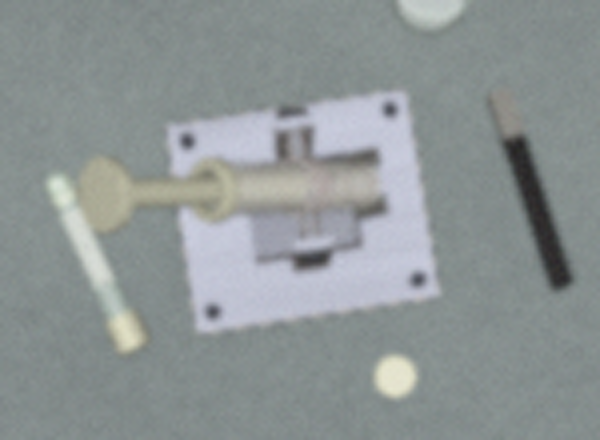

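View pics/c2.png

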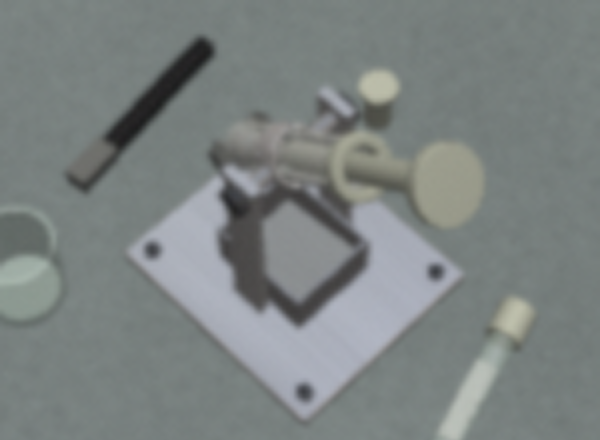

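The pictures show the silver stand: clear tube, knob to the left at top (241,199) / scene (313,225), beside the test tube. Its centre is about (0.557, 0.033) and its yaw about 0.18, with the knob 140 mm from the pivot. My plan is to come down the tube's axis with open fingers straddling the knob, then swing around the pivot.

```bash
cat >> h.py <<'E'
from scipy.spatial.transform import Rotation as Ro
SY=np.array([-.178,.984,0]);SX=np.array([.984,.178,0]);PIV=np.array([.557,.033,.125])
def pose(lean,dist):  # tool looking down the tube axis, TCP at dist from pivot
    a=np.sin(lean)*SY+np.cos(lean)*np.array([0,0,1]); z=-a; y=np.cos(lean)*SY-np.sin(lean)*np.array([0,0,1])
    return PIV+a*dist,np.c_[np.cross(y,z),y,z]
def row(o,p,R):
    R0=Ro.from_euler("xyz",o["eef_rot"]).as_matrix()
    return np.r_[R0.T@(p-o["ee_pos"])*100,Ro.from_matrix(R0.T@R).as_rotvec()].round(3).tolist()
E
python3 - <<'E'
from station import ctrl;from h import *;import pickle
o=ctrl.get_obs();p,R=pose(.85,.40);_,R0=pose(0,.4)
d=pickle.load(open("cams.pkl","rb"))
print("brown knob",tri(d["top"],(98,268),d["scene"],(500,307)))
print(p,row(o,np.r_[p[:2],.5],R0))
E
```

```text
brown knob (array([0.38496815, 0.42916367, 0.22274784]), np.float64(0.001754981746066982))
[0.50350884 0.32870397 0.38899326] [-38.858, -9.119, -9.577, -0.001, -0.0, -0.469]
```

```bash
python3 -m jog '[[0,0,-5,0,0,0],[-3,-1,-9.5,0,0,-0.05],[-7.5,-2,-9.5,0,0,-0.15],[-12,-3,-9.5,0,0,-0.25],[-16.5,-4,-9.5,0,0,-0.35],[-21,-5,-9.5,0,0,-0.47],[-25.5,-6,-9.5,0,0,-0.47],[-30,-7,-9.5,0,0,-0.47]]' 80 20
python3 -m jog '[[-4.5,0.5,0,0,0,0],[-9,1,0,0,0,0],[-9,1,0,0,0,0]]' >/dev/null
python3 - <<'E'
from station import ctrl;from h import *
o=ctrl.get_obs();print(o["time_s"],o["qpos"].round(2))
p,R=pose(.85,.40);_,R0=pose(0,.4)
print(row(o,np.r_[p[:2],.5],R0),row(o,p,R))
E
```

```text
time_s: 0.9
ee_pos: [0.4261, 0.373, 0.4995]
eef_rot: [-3.141, -0.0, -2.961]
force: [0.3, 1.3, 0.8]
grip_width: 0.0751
grip_force: 0.0
1.2 [ 0.6   0.5   1.04 -0.    1.61 -1.14]
[2.491, -6.864, -0.446, -0.002, -0.005, -0.001] [2.438, -6.837, 10.654, 0.848, -0.005, 0.001]
```

```bash
python3 -m jog '[[1,-3,0,0.14,0,0],[2.4,-6.8,0,0.28,0,0],[2.4,-6.8,2,0.42,0,0],[2.4,-6.8,4,0.56,0,0],[2.4,-6.8,7,0.7,0,0],[2.4,-6.8,10.6,0.85,0,0],[2.4,-6.8,10.6,0.85,0,0],[2.4,-6.8,10.6,0.85,0,0]]'
python3 - <<'E'
from station import ctrl;from h import *
o=ctrl.get_obs();print(o["qpos"].round(2))
print(row(o,*pose(.85,.40)),row(o,*pose(.85,.32)))
c=ctrl.camera("wrist");cv2.imwrite("pics/w1.png",c["img"])
print("axis pts",[proj(c,PIV+s*(np.sin(.85)*SY+np.cos(.85)*np.array([0,0,1]))).round(0) for s in(0,.07,.14)])
E
```

```text
time_s: 2.0
ee_pos: [0.4998, 0.3293, 0.3945]
eef_rot: [-2.296, -0.0, -2.961]
force: [0.5, -0.3, 1.3]
grip_width: 0.0751
grip_force: 0.0
[ 0.6   0.49  1.34 -0.76  1.7  -1.09]
[-0.356, 0.328, 0.455, 0.004, 0.001, 0.001] [-0.348, 0.296, 8.455, 0.004, 0.001, 0.001]
axis pts [array([278., 195.]), array([278., 209.]), array([279., 230.])]
```

View pics/w1.png

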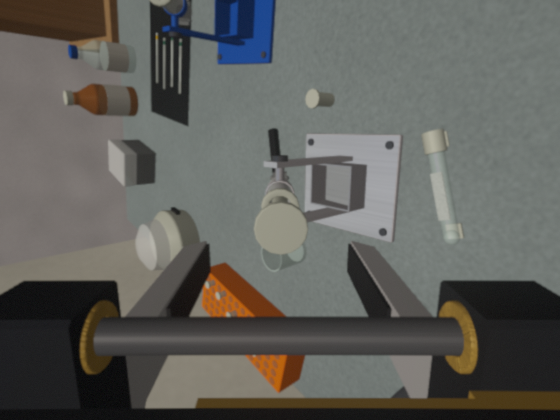

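The wrist view shows the knob disc at (281,228), against a predicted (279,230), and centred between the fingers. Moving in.

```bash
python3 -m jog '[[-0.35,0.3,4,0,0,0],[-0.35,0.3,7,0,0,0],[-0.35,0.3,8.4,0,0,0],[-0.35,0.3,8.4,0,0,0]]'
python3 -m jog '[[0,0,0,0,0,0],[0,0,0,0,0,0],[0,0,0,0,0,0]]' 51 5
python3 - <<'E'
from station import ctrl;from h import *
o=ctrl.get_obs()
print(row(o,*pose(.85,.32)))
for l in np.arange(.75,-.01,-.125): print(l.round(3),row(o,*pose(l,.32)))
E
```

```text
time_s: 2.45
ee_pos: [0.5148, 0.2687, 0.3369]
eef_rot: [-2.293, 0.001, -2.963]
force: [0.1, -0.5, 0.6]
grip_width: 0.0752
grip_force: 0.0
time_s: 2.75
ee_pos: [0.5143, 0.2702, 0.3368]
eef_rot: [-2.292, 0.001, -2.961]
force: [0.5, 0.4, 0.7]
grip_width: 0.0548
grip_force: 0.0
[0.018, 0.005, 0.093, 0.001, 0.002, 0.0]
0.75 [0.02, -3.189, 0.251, -0.099, 0.002, 0.0]
0.625 [0.023, -7.134, 0.895, -0.224, 0.002, 0.001]
0.5 [0.027, -10.968, 2.025, -0.349, 0.002, 0.001]
0.375 [0.032, -14.632, 3.625, -0.474, 0.002, 0.001]
0.25 [0.038, -18.067, 5.67, -0.599, 0.002, 0.001]
0.125 [0.045, -21.22, 8.126, -0.724, 0.002, 0.001]
0.0 [0.053, -24.043, 10.957, -0.849, 0.002, 0.001]
```

```bash
python3 -m jog '[[0,-3.2,0.25,-0.1,0,0],[0,-7.1,0.9,-0.224,0,0],[0,-11,2,-0.35,0,0],[0,-14.6,3.6,-0.474,0,0],[0,-18.1,5.7,-0.6,0,0],[0,-21.2,8.1,-0.724,0,0],[0,-24,11,-0.85,0,0],[0,-24,11,-0.85,0,0]]'
python3 - <<'E'
from station import ctrl;from h import *
o=ctrl.get_obs();print(o["force"],o["moment"])
print(row(o,*pose(0,.32)))
d={n:ctrl.camera(n) for n in("scene","top")}
t,s=d["top"],d["scene"]
for n,f in(("scene",s),("top",t)):
    u=proj(f,PIV+[0,0,.1]).astype(int);print(n,u,proj(f,PIV),proj(f,PIV+[0,0,.14]))
    cv2.imwrite(f"pics/{n}1.png",cv2.resize(f["img"][u[1]-60:u[1]+60,u[0]-80:u[0]+80],None,fx=4,fy=4))
E
```

```text
time_s: 3.55
ee_pos: [0.558, 0.029, 0.4446]
eef_rot: [3.138, 0.002, -2.965]
force: [0.5, 0.2, -0.3]
grip_width: 0.0481
grip_force: 0.0
[ 0.48471756  0.16975577 -0.27402507] [ 0.0066943  -0.0421913   0.03226452]
[0.028, 0.412, -0.039, 0.003, 0.002, -0.003]
scene [270 189] [271.53009659 218.16829257] [270.11963469 176.88425689]
top [290 189] [290.52963278 196.00762986] [290.97061087 186.92426334]
```

View pics/scene1.png

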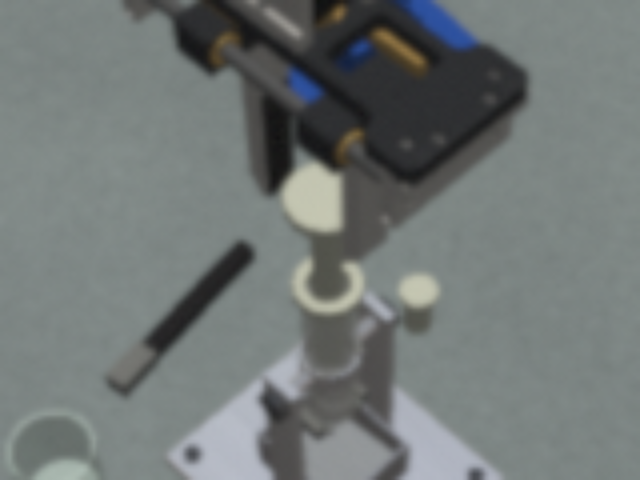

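The scene crop shows the tube nearly upright in the fingers, with the knob at (325,198). I'll press it gently against the stop while watching the force.

```bash
python3 -m jog '[[0,-0.2,0,0,0,0],[0,-0.2,0,0,0,0]]'; python3 -m jog '[[0,-0.2,0,0,0,0],[0,-0.2,0,0,0,0]]';python3 -m jog '[[0,-0.2,0,0,0,0],[0,-0.2,0,0,0,0]]'
```

```text
time_s: 3.85
ee_pos: [0.5578, 0.0318, 0.4435]
eef_rot: [-3.14, -0.0, -2.959]
force: [0.3, 0.3, 0.0]
grip_width: 0.0481
grip_force: 0.0
time_s: 4.05
ee_pos: [0.5583, 0.029, 0.4436]
eef_rot: [-3.141, -0.0, -2.96]
force: [-0.9, 0.7, -1.3]
grip_width: 0.048
grip_force: 0.8
time_s: 4.25
ee_pos: [0.5586, 0.0271, 0.4437]
eef_rot: [3.14, 0.0, -2.961]
force: [-1.6, 8.1, 0.9]
grip_width: 0.0483
grip_force: 4.0
```

```bash
python3 -m jog '[[0,-0.15,0,0,0,0],[0,-0.15,0,0,0,0]]'; python3 -m jog '[[0,0.4,0,0,0,0],[0,0.55,0,0,0,0]]' 65
python3 -m jog '[[0,0,-2,0,0,0],[0,0,-5,0,0,0],[0,0,-7,0,0,0],[0,0,-7,0,0,0]]'
python3 - <<'E'
from station import ctrl;from h import *
s=ctrl.camera("scene");t=ctrl.camera("top");u=proj(s,PIV+[0,0,.1]).astype(int)
a=cv2.resize(s["img"][u[1]-60:u[1]+60,u[0]-50:u[0]+50],None,fx=4,fy=4)
w=ctrl.camera("wrist");b=cv2.resize(w["img"],(560,420))
cv2.imwrite("pics/s2.png",cv2.copyMakeBorder(a,0,0,0,0,0)); 
c=np.zeros((480,800,3),np.uint8);c[:,:400]=a;c[:300,400:]=cv2.resize(w["img"],(400,300));cv2.imwrite("pics/m2.png",c)
print([proj(w,PIV+[0,0,z]).round() for z in(.07,.14)],u)
E
```

```text
time_s: 4.45
ee_pos: [0.5588, 0.0258, 0.4437]
eef_rot: [3.139, 0.0, -2.961]
force: [-2.0, 9.9, 1.4]
grip_width: 0.0506
grip_force: 5.0
time_s: 4.65
ee_pos: [0.5579, 0.0307, 0.4437]
eef_rot: [-3.141, -0.0, -2.961]
force: [-0.2, -0.2, -0.9]
grip_width: 0.0604
grip_force: 0.0
time_s: 5.05
ee_pos: [0.5577, 0.0304, 0.5164]
eef_rot: [-3.14, 0.005, -2.962]
force: [-0.0, 0.0, 0.9]
grip_width: 0.0607
grip_force: 0.0
[array([280., 209.]), array([281., 232.])] [270 189]
```

View pics/m2.png

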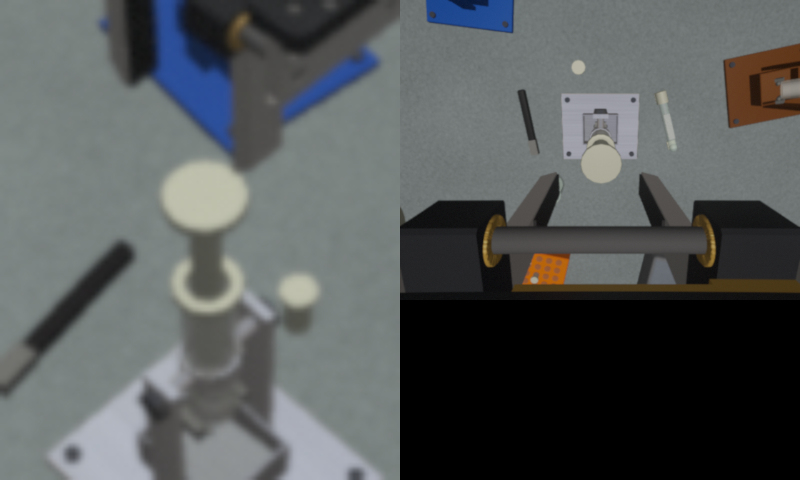

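The tube stands upright: the knob is at crop (204,195) in the scene view, and at (281,228) in the wrist view against a predicted (281,232). Now I'll close the fingers and press down on the knob.

```bash
python3 -m jog '[[0,0.25,0,0,0,0],[0,0.25,0,0,0,0],[0,0.25,0,0,0,0],[0,0.25,0,0,0,0],[0,0.25,1.5,0,0,0],[0,0.25,3,0,0,0],[0,0.25,3.5,0,0,0],[0,0.25,3.5,0,0,0]]' 0 30
python3 -m jog '[[0,0,0.5,0,0,0],[0,0,1,0,0,0],[0,0,1.5,0,0,0],[0,0,1.8,0,0,0],[0,0,2.1,0,0,0],[0,0,2.4,0,0,0],[0,0,2.4,0,0,0]]'
python3 -m jog '[[0,0,0.3,0,0,0],[0,0,0.6,0,0,0],[0,0,0.9,0,0,0],[0,0,1.2,0,0,0],[0,0,1.5,0,0,0],[0,0,1.5,0,0,0]]'
```

```text
time_s: 6.0
ee_pos: [0.5575, 0.0328, 0.4783]
eef_rot: [3.141, -0.001, -2.961]
force: [-0.7, 0.5, 0.4]
grip_width: 0.0016
grip_force: 0.0
time_s: 6.7
ee_pos: [0.5575, 0.0329, 0.4543]
eef_rot: [3.142, -0.0, -2.961]
force: [-0.7, 0.5, -0.8]
grip_width: 0.0005
grip_force: 0.0
time_s: 7.3
ee_pos: [0.5575, 0.0329, 0.4395]
eef_rot: [3.142, -0.0, -2.961]
force: [-0.4, 0.4, 0.6]
grip_width: 0.0005
grip_force: 0.3
```

```bash
python3 -m jog '[[0,0,0.3,0,0,0],[0,0,0.6,0,0,0],[0,0,0.9,0,0,0],[0,0,1.2,0,0,0]]'
python3 -m jog '[[0,0,0.3,0,0,0],[0,0,0.6,0,0,0],[0,0,0.9,0,0,0],[0,0,1.2,0,0,0]]'
python3 -m jog '[[0,0,0.2,0,0,0],[0,0,0.4,0,0,0],[0,0,0.4,0,0,0]]'
```

```text
time_s: 7.7
ee_pos: [0.5575, 0.0329, 0.4272]
eef_rot: [3.142, -0.0, -2.961]
force: [-0.2, 0.5, 1.9]
grip_width: -0.0
grip_force: 0.9
time_s: 8.1
ee_pos: [0.5575, 0.0329, 0.4155]
eef_rot: [-3.142, 0.0, -2.961]
force: [-0.1, -0.1, 2.7]
grip_width: 0.0006
grip_force: 0.9
time_s: 8.4
ee_pos: [0.5575, 0.0329, 0.4124]
eef_rot: [-3.141, 0.001, -2.961]
force: [-2.0, 0.3, 9.0]
grip_width: 0.0008
grip_force: 4.3
```

```bash
python3 -m jog '[[0,0,0.15,0,0,0],[0,0,0.15,0,0,0]]'
python3 -m jog '[[0,0,0.15,0,0,0],[0,0,0.15,0,0,0]]'
python3 -m jog '[[0,0,0.15,0,0,0],[0,0,0.15,0,0,0]]'
```

```text
time_s: 8.6
ee_pos: [0.5574, 0.0329, 0.4122]
eef_rot: [-3.141, 0.003, -2.961]
force: [-5.9, -0.4, 19.3]
grip_width: 0.0007
grip_force: 9.3
time_s: 8.8
ee_pos: [0.5573, 0.0329, 0.412]
eef_rot: [-3.141, 0.004, -2.961]
force: [-8.8, 0.7, 28.4]
grip_width: 0.0003
grip_force: 14.3
time_s: 9.0
ee_pos: [0.5572, 0.0329, 0.4118]
eef_rot: [-3.14, 0.006, -2.961]
force: [-12.5, 0.2, 37.9]
grip_width: 0.0006
grip_force: 19.3
```

The rod is on its end stop: TCP z is 0.412 as predicted and the force is rising steeply. Backing off to look.

```bash
python3 -m jog '[[0,0,-1,0,0,0],[0,0,-4,0,0,0],[0,2,-8,0,0,0],[0,6,-12,0,0,0],[0,11,-14,0,0,0],[0,16,-14,0,0,0],[0,16,-14,0,0,0]]'
python3 - <<'E'
from station import ctrl;from h import *
s=ctrl.camera("scene");t=ctrl.camera("top")
a=cv2.resize(s["img"][160:300,215:315],(400,560),interpolation=2);b=cv2.resize(t["img"][150:250,240:340],(400,400),interpolation=2)
c=np.zeros((560,800,3),np.uint8);c[:,:400]=a;c[:400,400:]=b;cv2.imwrite("pics/m3.png",c)
for q in(s,t):print(proj(q,PIV+[0,0,.088]),proj(q,PIV-[0,0,.105]-.025*SY))
E
```

```text
time_s: 9.7
ee_pos: [0.5277, 0.1939, 0.5476]
eef_rot: [3.141, 0.001, -2.958]
force: [-0.1, -1.0, -0.2]
grip_width: 0.0009
grip_force: 0.0
[270.69142261 193.61940821] [264.80162791 235.83895656]
[290.79370678 190.57129743] [300.45650027 199.93119305]
```

View pics/m3.png

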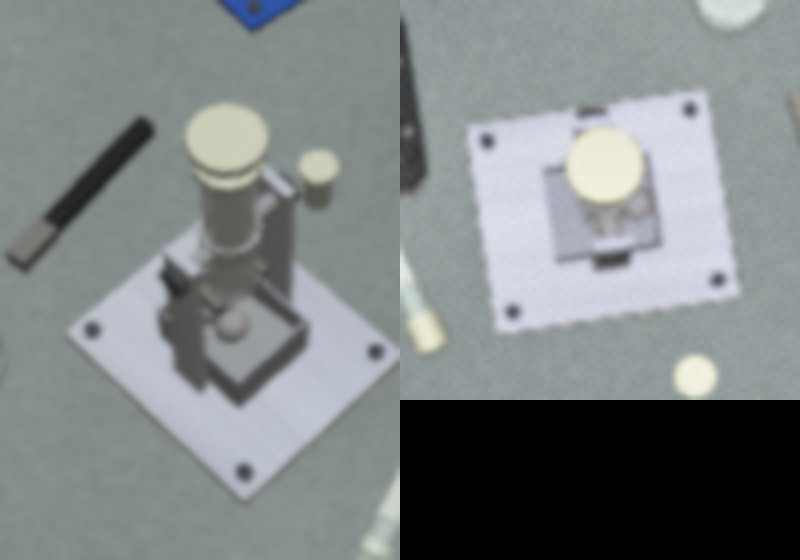

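The rod is fully in, with the knob at crop (227,138). One ball is visible in the tray at scene crop (232,325), and possibly one at top crop (640,205). I'll check whether these are two different balls with a closer wrist view.

```bash
python3 - <<'E'
from station import ctrl;from h import *
s=ctrl.camera("scene");t=ctrl.camera("top")
for q,u in((s,(273,241.2)),(t,(300,201.2)),(t,(290.5,204.5))):
    X=plane(q,u,.026)-PIV;print("stand xy",X@SX,X@SY)
o=ctrl.get_obs()
# look from stand -x (robot) side: tilted camera; report camera pose in tool frame
w=ctrl.camera("wrist");R0=Ro.from_euler("xyz",o["eef_rot"]).as_matrix()
print("cam in tool",R0.T@(-w["R"].T@w["t"]-o["ee_pos"]),(w["R"]@R0).round(2).tolist(),w["intrinsics"][0,0])
cv2.imwrite("pics/m4.png",np.hstack([cv2.resize(t["img"][180:220,270:320],(400,320),interpolation=cv2.INTER_CUBIC),cv2.resize(s["img"][215:255,250:300],(400,320),interpolation=cv2.INTER_CUBIC)]))
E
```

```text
stand xy -0.0012687521316773385 0.0009149830790818005
stand xy -0.0035620785342127806 -0.023165015320414043
stand xy -0.00792966481503464 0.0006988824175604865
cam in tool [0.06856119 0.0007695  0.0218235 ] [[0.0, 1.0, -0.0], [-0.97, 0.0, -0.24], [-0.24, 0.0, 0.97]] 347.2391440096792
```

```bash
python3 - <<'E'
from station import ctrl;from h import *
o=ctrl.get_obs();_,R=pose(.87,.4)
cam=PIV*[1,1,0]-.05*SX+.23*SY+[0,0,.23]
print(row(o,cam-R@[.0686,0,.0218],R))
E
```

```text
[-1.837, 8.819, 30.253, 0.87, -0.001, 0.0]
```

```bash
python3 -m jog '[[-1.8,4,2,0.14,0,0],[-1.8,8.8,4,0.28,0,0],[-1.8,8.8,8,0.42,0,0],[-1.8,8.8,12,0.56,0,0],[-1.8,8.8,16,0.7,0,0],[-1.8,8.8,20,0.87,0,0],[-1.8,8.8,24,0.87,0,0],[-1.8,8.8,26,0.87,0,0]]'
python3 - <<'E'
from station import ctrl;from h import *
w=ctrl.camera("wrist");u=proj(w,PIV*[1,1,0]+[0,0,.04]);print(u)
x,y=np.clip(u.astype(int),[80,80],[480,340])
cv2.imwrite("pics/m5.png",cv2.resize(w["img"][y-80:y+80,x-80:x+80],(600,600),interpolation=2))
E
```

```text
time_s: 10.75
ee_pos: [0.5308, 0.2786, 0.2834]
eef_rot: [-2.27, -0.005, -2.963]
force: [-0.1, 0.2, 0.5]
grip_width: 0.0007
grip_force: 0.0
[305.44419788 185.46523473]
```

View pics/m5.png

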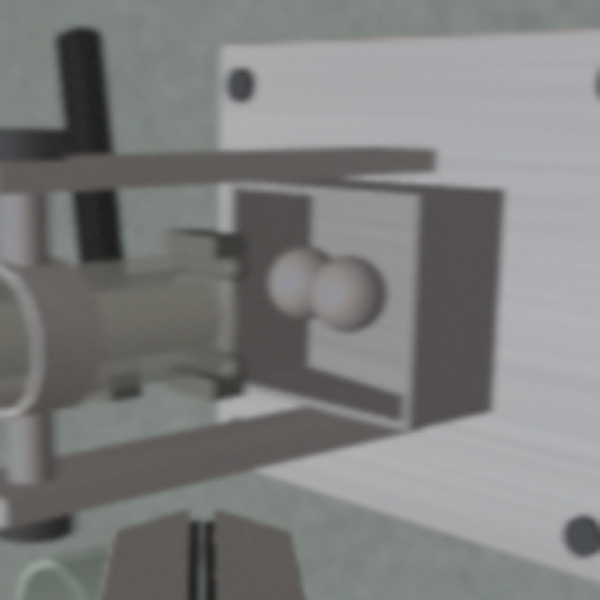

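Both balls lie in the tray, at (300,283) and (348,293) in the crop, and the outlet is empty. The tube is upright and the robot is clear of everything, so I'm handing in.

```bash
python3 -c "
from station import ctrl
print(ctrl.hand_in())"
```

```text
the job is handed in; nothing more can be done
None
```

The job is handed in after about 11 s of robot time: the tube is upright against its stop, the rod is fully in, both balls are in the catch tray, and the arm touched none of the loose things (no verdict was returned).

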